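# Set the slit stop of a transillumination stand and lock the stop wheel

## Task

Set the stand to its slit stop: crank the wheel round until the slit shows in the window of the hood, turn the T-bar in line with the slot of its collar so that the spring pin is set free, and then work the wheel gently by feel until the pin drops fully home and locks it there. Do not strain the wheel against the pin, and leave the things round the stand undisturbed.

Things in the scene. Friction and masses are not known exactly. Their poses are not given: they have to be found in the camera images.
- stand: transillumination stand, fixed on the table: round white lamp base, 200 mm wide, 24 mm high, under a stop wheel. Origin: centre of its underside, on the wheel's axis; z up, x to the window, y to the lock. A grey hood (top at 44 mm, 97 mm radius) covers the wheel from -115 to +115 degrees about x; the rest of the wheel lies open in front.
- hub (a point): the wheel's vertical axis at the height of the top of the crank knob, 114 mm above the table
- port (a point): centre of the square window (33 mm wide, rounded corners, dark bezel) in the hood, 43 mm from the wheel's axis, at the hood's top, 44 mm above the table
- slit (a point): centre of the slit stop, the wheel's only long opening (27 x 7.6 mm, lying radially), on the wheel's top face 34 mm above the table, 43 mm from the axis. The other five openings, 60 degrees apart, are round holes of 8 to 24 mm. It belongs under port.
- wheel: horizontal aluminium stop wheel with hub and crank; turns endlessly either way about the stand's axis and stays where it is left (2 to 3 N at the crank knob; about 6 N with the pin riding on its ring). Origin as the stand's; its x axis points to the slit, and its yaw equals the stand's when the slit is in the middle of the window.
- crank_grip (a point): the upright black crank knob, a freely spinning round grip 14 mm across, standing 86.5 to 114 mm above the table on an arm whose top is 86 mm high; this point is on its axis 106.5 mm above the table. It circles 43 mm from the hub, straight across the hub from the slit, above hood and lock.
- tbar (a point): centre of the lock's black T-bar, 9 mm thick, 34 mm long, 17 mm high, on the lock's axis, 74 mm from the wheel's axis on the stand's +y side; this point is 66.5 mm above the table while parked. The bar then lies across two steel cheeks (tops 58 mm above the table) with a 13 mm slot between them that runs along the stand's x axis.
- lock_turn (a joint): angle of the T-bar, positive anticlockwise from above; 0: square across the slot (long axis along the stand's y axis); at +1.571 or -1.571 it is in line with the slot and falls into it when let go, within about 0.12 rad. Stops at 1.75 either way.
- lock_depth (a joint): how far the spring pin and its T-bar have sunk, m: 0 parked on the cheeks, 0.0025 riding on the index ring beside a hole, 0.009 fully home in a hole. A spring of about 3 N drives it down. In a hole it has 0.75 mm of play to each side; the wheel is then blocked and the crank feels solid (18 N at the pin are about 31 N at the crank knob).
- lock_pin: lock pin (8 mm steel, flat end, under the hood) with its T-bar; origin on the lock's axis, at table height while parked. It drops into one of six 9.5 mm holes of the index ring round the wheel (74 mm radius, half-way between the stops). The ring is set by hand: the pin drops in up to 7 degrees either side of the slit's exact middle, to be felt for. Over 18 N between pin and wheel strains it.
- petri_0: bystander: petri dish, 61 mm across, 14 mm high
- petri_1: bystander: petri dish, 61 mm across, 14 mm high, beside the stand
- dropper_1: bystander: dropper bottle, 28 mm across, 84 mm high, beside the stand
- dropper_2: bystander: dropper bottle, 28 mm across, 84 mm high, left of the microscope
- forceps: bystander: steel forceps, 121 mm long, lying left of the stand
- timer: bystander: white digital timer, 58 x 66 x 19 mm
- wash_bottle: bystander: wash bottle, 164 mm high
- jar_red: bystander: staining jar, 51 mm across, 80 mm high
- jar_violet: bystander: staining jar, 51 mm across, 80 mm high

How it is judged:
By the outcome, as a careful person would: the job done as asked, in the order asked, and still so for the second after the job is handed in, with the robot touching nothing.
It also fails if it takes over 64 s, if anything falls off the work surface, if the arm or the gripper's body presses on something with over 40 N, if the wrist force passes 120 N, or if a joint passes its speed limit or range.

## Robot

A 6-joint arm with a two-finger parallel gripper is mounted at the origin on a cart in front of the work surface, level with it; the furniture and walls round the work are solid. World frame = base frame: x ahead of the robot, y to its left, z up, the work surface at z = 0. Lengths are in mm, angles in rad, forces in N, time in s.
With the tool pointing down it reaches from about 350 to 975 mm from the base axis. Payload 7.1 kg.
Tool frame: the origin (TCP) lies midway between the tips of the shut fingers; the grasp point (between the pads) lies 19 mm behind it (ctrl.grip_depth is the distance from the TCP to the grasp point, in mm); z points along the fingers, y is the line along which they close (so a half turn about z gives the same grasp; the last joint's range is limited). The gripper opens to 88 mm and grips with 3 to 60 N. Pads are 20 mm wide; open, the fingers measure 115 mm over their backs; the gripper's body (75 mm by 178 mm) begins 61 mm behind the grasp point.
Start: joints at [1.087, 0.423, 1.63, -0, 1.089, -0.019], TCP at [280.12, 558.693, 222.675] pointing down, gripper open.
Joint ranges: [-3, 3], [-0.9, 2.11], [0.09, 2.58], [-1.31, 4.45], [0.11, 2.69], [-2.54, 2.54]. Speed limits (rad/s): [2.39, 2.39, 3.01, 3.14, 3.14, 3.14].

## Interface

Orientations are given as a rotation vector (axis times angle).
In Python, from workcell import ctrl, cams gives the robot as it stands.
- The arm moves only by the tool move_arm, never from a script. Its argument "steps" is a list of rows, each a list of 3 entries, a list of its own where there are three numbers: the shift along the tool's x, y, z in units of 25 mm (1.0 is 25 mm), then the turn about the tool's z in units of 5 degrees (1.0 is 5 degrees), then the closure, from 0 (fully open) to 1 (shut). A call has 1 to 20 rows; each row shifts and turns the commanded pose from where the row before left it, along the tool's axes as they then stand; what a row does not reach is not made up. A row lasts 1/12 s, in which the tool goes at most 41.7 mm and 7.16 degrees, less where a joint would pass 70% of its speed; a pose out of reach is approached as far as the arm can. A call is refused whole if a number of a shift passes 1 or a number of a turn 1, either way. A call with a gripper value outside its range is refused whole. The fingers move at their own pace and stop on an object; the grip force is fixed at half the most. Time passes only in rows, so rows that do not move let the fingers close. It gives the time, the measured TCP pose, the force, the opening and the grip force at its end, in the units of the state.
- ctrl.get_obs(): the state, without advancing time (a new reading comes with each control period).
- cams.get_image(name): name is "side" or "top" or "wrist"; returns a dict with "image" (384x512x3 uint8, red, green, blue), "camera_matrix" (3x3 intrinsics, pixels), "k1" (the pictures are not rectified: a ray, as slopes to the right and down, at radius r is drawn at 1 + k1 r^2 times it, then the intrinsics apply), "xyz" and "rotation" of the camera in the world; the wrist camera has in their place "mount" (4x4, takes a point from camera to tool coordinates, whose origin is the TCP and whose axes are the flange's). Camera axes: x right, y down, z forward; pixel columns grow to the right and rows downward; lengths in mm; the calibration is good to about 2 mm. A picture is of the moment at which its call begins: read the wrist's pose just before it. There is no depth.
- ctrl.close_job(): hands the job in; it is judged then, once.
Trained networks look in the newest picture that a camera, given by its name, has taken for a name from the list of things; names that differ only in an ending like _2 or _b are one class to them, and where a whole thing is asked for, a point or a joint stands for the part that bears it (a point fixed in the world has none). Each returns a list of dicts, best first, with "p" (0 to 1); they miss things now and then, are a little off and sometimes report something else, mostly with a low value. They report only what shows in the picture. A call takes as long as a camera call.
- cams.boxes_of(camera, thing): "rect" ([centre column, centre row, width, height] in pixels, round what is visible of it).
- cams.cut_out(camera, thing): "pixels" (384x512 bool, what is visible of it) and "rect" ([centre column, centre row, width, height] in pixels, round what is visible of it).
The state is a dict: "t": time; "qpos": joint angles; "qvel": joint speeds; "joint_torque": joint torques, N m; "ee_pos": TCP position; "orientation": TCP orientation; "ft_force": force on the tool from outside, world axes, zero at the start; "moment": the same for the moment, N m; "width": finger opening in mm; "grasp_force": force on a finger pad.
Only numpy, scipy, OpenCV 4.12 (cv2) and the standard library are available. Lean on these libraries where they do the work, as an engineer would, in place of code of your own. Each camera call takes 0.05 s, during which the arm holds its last target. There are 200 camera calls.

## Working session

There is one attempt and no reset: what is moved stays moved. The work goes in short steps, Python scripts to look and compute and a tool call to move; the robot and the scene stay as the last step left them, time stands still between calls to the robot, and variables do not carry over. Pictures are saved under pics/ and viewed, at most 10 in all, crops included, and the job is handed in when it is done.

Besides the shell and the picture viewer there is one more tool, called after "Request:" as a command line: name --argument value ..., lists and objects as JSON in quotes. move_arm: Moves the arm, as the interface text tells. Its arguments: {"type":"object","properties":{"steps":{"type":"array"}},"required":["steps"]}

```bash
mkdir -p pics; ls; cat > h.py <<'E'
import numpy as np, cv2
from scipy.spatial.transform import Rotation as R
from workcell import ctrl, cams
def grab(n):
    o=ctrl.get_obs(); d=cams.get_image(n)
    if n=="wrist":
        T=np.eye(4);T[:3,:3]=R.from_rotvec(o["orientation"]).as_matrix();T[:3,3]=o["ee_pos"]
        M=T@np.array(d["mount"]); d["xyz"]=M[:3,3]; d["rotation"]=M[:3,:3]
    return d
def ray(d,uv):
    K=np.array(d["camera_matrix"]);k=d["k1"]
    p=np.array([(uv[0]-K[0,2])/K[0,0],(uv[1]-K[1,2])/K[1,1]]);s=p.copy()
    for _ in range(30): s=p/(1+k*(s@s))
    return np.array(d["rotation"])@np.array([s[0],s[1],1.])
def atz(d,uv,z):
    r=ray(d,uv);c=np.array(d["xyz"]);return c+r*(z-c[2])/r[2]
def proj(d,P):
    K=np.array(d["camera_matrix"]);q=np.array(d["rotation"]).T@(np.array(P,float)-np.array(d["xyz"]))
    s=q[:2]/q[2];s=s*(1+d["k1"]*(s@s));return K[:2,:2]@s+K[:2,2]
def save(d,n,box=None,sc=1):
    im=cv2.cvtColor(d["image"],cv2.COLOR_RGB2BGR)
    if box: im=im[box[1]:box[3],box[0]:box[2]]
    cv2.imwrite("pics/"+n,cv2.resize(im,None,fx=sc,fy=sc,interpolation=cv2.INTER_CUBIC))
def mid(c,n):
    return [(round(b["p"],2),np.round(b["rect"],1).tolist()) for b in cams.boxes_of(c,n)[:2]]
E
python3 - <<'E'
from h import *
ims=[]
for n in ["top","side"]:
    d=grab(n);save(d,n+".png",sc=1.5);print(n,d["xyz"])
    for t,z in [("stand",24),("crank_grip",106),("tbar",66),("slit",34),("port",44)]:
        b=mid(n,t);print(t,b,[np.round(atz(d,x[1][:2],z),1).tolist() for x in b])
print(ctrl.get_obs())
E
```

```text
pics
top [ 350.75860544   11.15815914 1309.70043991]Traceback (most recent call last):
  File "<stdin>", line 6, in <module>
  File "h.py", line 16, in atz
    r=ray(d,uv);c=np.array(d["xyz"]);return c+r*(z-c[2])/r[2]
                                                         ~^^^
IndexError: invalid index to scalar variable.
```

View pics/top.png

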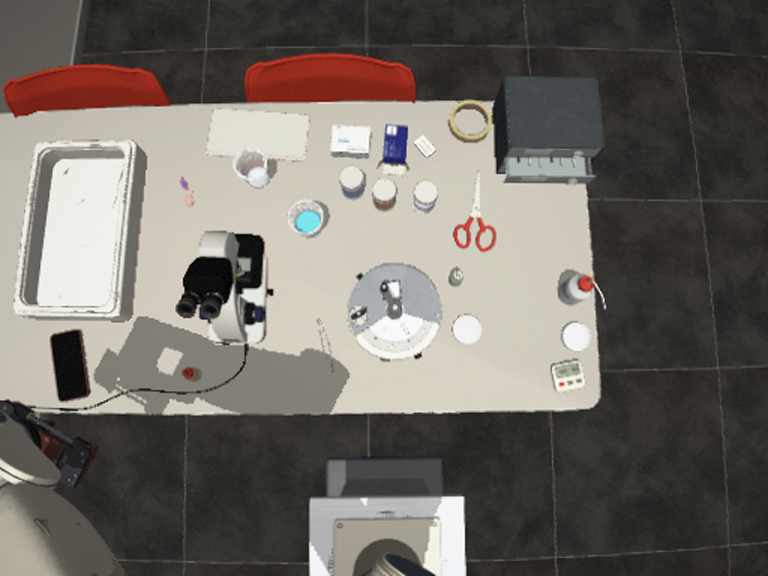

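```bash
python3 - <<'E'
s=open('h.py').read()
s=s.replace('''    return d
def ray''','''    r=np.array(d["rotation"],float)
    d["rotation"]=r if r.size==9 else R.from_rotvec(r.ravel()).as_matrix()
    d["k1"]=float(d["k1"]);return d
def ray''')
open('h.py','w').write(s)
E
python3 - <<'E'
from h import *
for n in ["top","side"]:
    d=grab(n);print(n,d["xyz"],np.round(d["rotation"],2).tolist())
    save(d,n+"2.png",[215,160,310,250] if n=="top" else None,6 if n=="top" else 1.5)
    for t,z in [("stand",24),("crank_grip",106),("tbar",66),("slit",34),("port",44)]:
        b=mid(n,t);print(t,b,[np.round(atz(d,x[1][:2],z),1).tolist() for x in b])
print(ctrl.get_obs())
E
```

```text
top [ 350.75860544   11.15815914 1309.70043991] [[-0.01, -0.98, 0.18], [-1.0, 0.01, -0.01], [0.01, -0.18, -0.98]]
stand [(0.92, [264.6, 208.9, 63.9, 66.6]), (0.52, [238.3, 209.4, 7.5, 7.8])] [[526.0, -25.8, 24.0], [525.2, 56.7, 24.0]]
crank_grip [] []
tbar [(0.59, [126.6, 249.3, 15.1, 8.5])] [[400.4, 393.3, 66.0]]
slit [(0.74, [264.8, 210.7, 46.2, 47.8])] [[519.0, -26.1, 34.0]]
port [(0.69, [262.6, 206.8, 61.0, 64.3])] [[529.9, -19.2, 44.0]]
side [ 341.78482036 1094.20456369  619.43307707] [[-0.97, -0.11, 0.19], [-0.22, 0.42, -0.88], [0.01, -0.9, -0.44]]
stand [(0.81, [275.7, 205.6, 56.4, 39.5])] [[530.8, -19.6, 24.0]]
crank_grip [(0.48, [322.9, 176.5, 12.9, 9.0])] [[374.6, -141.6, 106.0]]
tbar [] []
slit [(0.57, [280.4, 199.7, 37.0, 30.4])] [[519.3, -51.3, 34.0]]
port [(0.68, [276.3, 204.6, 55.0, 40.9])] [[523.8, 9.8, 44.0]]
{'t': 0.7, 'qpos': array([ 1.08698783e+00,  4.23069448e-01,  1.62989410e+00, -4.76764041e-05,
        1.08859320e+00, -1.90228753e-02]), 'qvel': array([-0.00134409, -0.00043792,  0.00294017,  0.00180117,  0.00074884,
       -0.00092809]), 'joint_torque': array([-2.11686711e-03, -5.44440973e+01, -2.73995072e+01,  6.43093768e-02,
        1.70613796e-02, -1.29161305e-05]), 'ee_pos': array([280.14222775, 558.69068184, 222.69647589]), 'orientation': array([7.23484468e-01, 3.05710017e+00, 3.81275942e-05]), 'ft_force': array([ 0.14722913,  0.00959246, -0.24696903]), 'moment': array([0.02176087, 0.01519537, 0.08531827]), 'grasp_force': 0.0, 'width': 87.92190859081273}
```

View pics/top2.png

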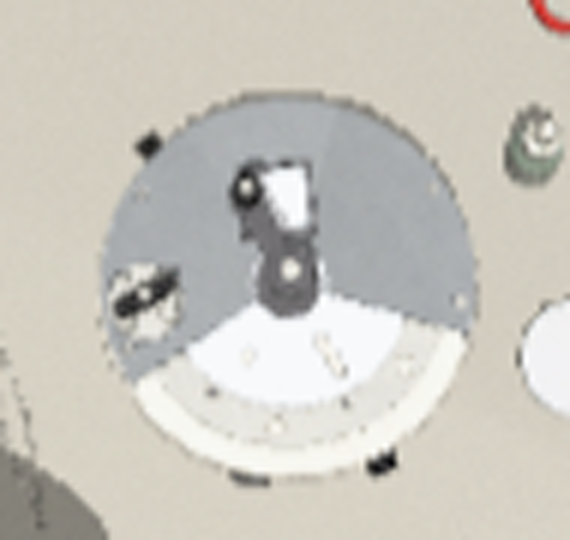

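View pics/side2.png

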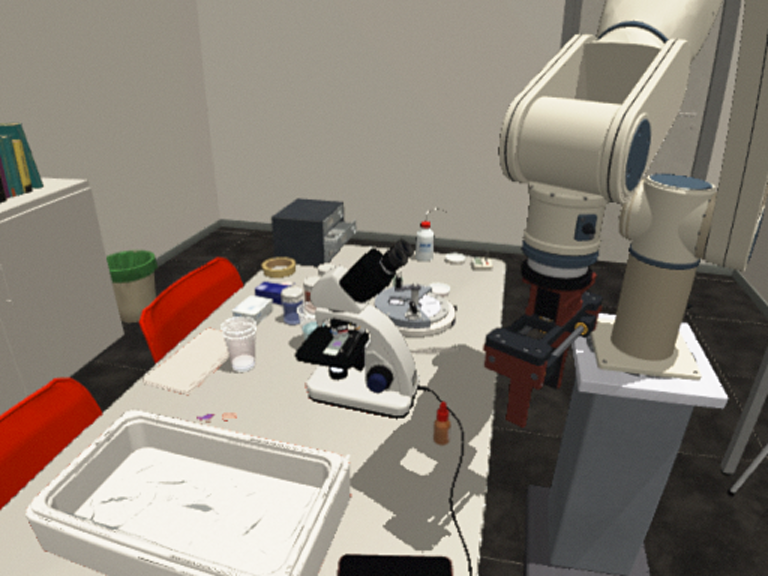

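The top crop (6x, offset 215,160) shows the hub at about (290,268), the knob at (246,188), the T-bar at (146,293), the window just right of the knob at (290,195), and the slit at the front at (330,355). The side view shows the arm parked in front of the microscope. Next I move over the stand, passing in front of the microscope.

Request:
move_arm --steps '[[[-0.55,-0.88,-0.27],0,0],[[-0.55,-0.88,-0.27],0,0],[[-0.55,-0.88,-0.27],0,0],[[-0.55,-0.88,-0.27],0,0],[[-0.55,-0.88,-0.27],0,0],[[-0.55,-0.88,-0.27],0,0],[[-0.55,-0.88,-0.27],0,0],[[-0.55,-0.88,-0.27],0,0],[[-0.55,-0.88,-0.27],0,0],[[-0.55,-0.88,-0.27],0,0],[[-0.55,-0.88,-0.27],0,0],[[-0.55,-0.88,-0.27],0,0]]'

```text
t: 1.7
ee_pos: [309.1, 247.6, 304.1]
orientation: [0.723, 3.057, 0.001]
ft_force: [-0.8, 0.4, -0.1]
width: 87.8
grasp_force: 0.0
```

Request:
move_arm --steps '[[[-0.85,-0.69,0],0,0],[[-0.85,-0.69,0],0,0],[[-0.85,-0.69,0],0,0],[[-0.85,-0.69,0],0,0],[[-0.85,-0.69,0],0,0],[[-0.85,-0.69,0],0,0],[[-0.85,-0.69,0],0,0],[[-0.85,-0.69,0],0,0],[[-0.79,-0.46,0],0,0],[[-0.79,-0.46,0],0,0],[[-0.79,-0.46,0],0,0],[[-0.79,-0.46,0],0,0],[[0,0,0],0,0],[[0,0,0],0,0]]'

```text
t: 2.87
ee_pos: [449.5, -27.9, 303.6]
orientation: [-0.727, -3.056, -0.0]
ft_force: [0.4, -0.0, -0.4]
width: 88.0
grasp_force: 0.0
```

```bash
python3 - <<'E'
from h import *
o=ctrl.get_obs();print(o["t"],o["ee_pos"],o["orientation"],o["ft_force"])
d=grab("wrist");save(d,"w1.png",sc=1.5);print(np.round(d["mount"],2).tolist(),d["xyz"],d["camera_matrix"][0])
for t,z in [("stand",24),("crank_grip",114),("tbar",75),("slit",34),("port",44)]:
    b=mid("wrist",t);print(t,b,[np.round(atz(d,x[1][:2],z),1).tolist() for x in b])
E
```

```text
2.8667 [449.51097417 -27.94006707 303.55361563] [-7.26521847e-01 -3.05598178e+00 -1.38583903e-04] [ 0.42192428 -0.02177852 -0.41933075]
[[0.0, -0.96, -0.27, 74.13], [1.0, 0.0, -0.0, 0.04], [0.0, -0.27, 0.96, -162.49], [0.0, 0.0, 0.0, 1.0]] [383.39453127   5.424964   466.07827253] [307.19995395   0.         257.97803336]
stand [(0.72, [288.8, 205.4, 133.3, 132.1])] [[532.2, -17.6, 24.0]]
crank_grip [(0.73, [318.8, 242.4, 12.6, 12.4])] [[563.0, 0.0, 114.0]]
tbar [(0.73, [336.7, 187.8, 22.0, 22.4])] [[521.5, 52.1, 75.0]]
slit [(0.77, [278.7, 200.3, 95.8, 101.8]), (0.59, [232.3, 278.5, 21.3, 23.2])] [[515.0, -27.0, 34.0], [599.4, -149.4, 34.0]]
port [(0.96, [289.5, 204.8, 134.2, 133.3]), (0.45, [336.5, 186.8, 24.0, 23.4])] [[525.1, -15.2, 44.0], [531.0, 56.1, 44.0]]
```

View pics/w1.png

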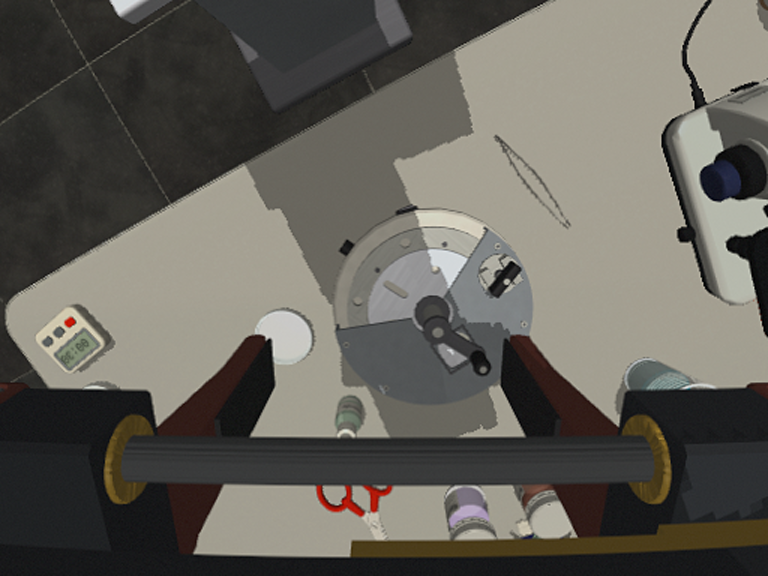

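The wrist view (1.5x) shows the slit at (396,289), the hub at (433,310), the knob at (484,368), the window at (455,350) and the T-bar at (504,279). All of them agree with the network detections.

```bash
python3 - <<'E'
from h import *
d=grab("wrist")
save(d,"w2.png",[215,130,365,275],5)
k=atz(d,(318.8,242.4),110)
s=atz(d,(396/1.5,289/1.5),34);t=atz(d,(336.7,187.8),71);p=atz(d,(455/1.5,350/1.5),44);h=atz(d,(433/1.5,310/1.5),90)
st=atz(d,(288.8,205.4),24)
for n,v in zip("kstph",(k,s,t,p,h)):print(n,v.round(1))
c=(k+s)[:2]/2;print("c",c,"stand",st)
for q in(k,s,t,p):
    e=q[:2]-c;print(np.hypot(*e),np.degrees(np.arctan2(e[1],e[0])))
E
```

```text
k [564.7   1.6 110. ]
s [494.6 -39.7  34. ]
t [522.4  54.1  71. ]
p [574.5 -14.1  44. ]
h [511.2 -13.6  90. ]
c [529.64672644 -19.04696367] stand [531.9434512  -16.05134331  24.        ]
40.66104205713481 30.556682200169245
40.6610420571348 -149.44331779983077
73.50339566600306 95.66993668641176
45.07877348176287 6.324425307659865
```

View pics/w2.png

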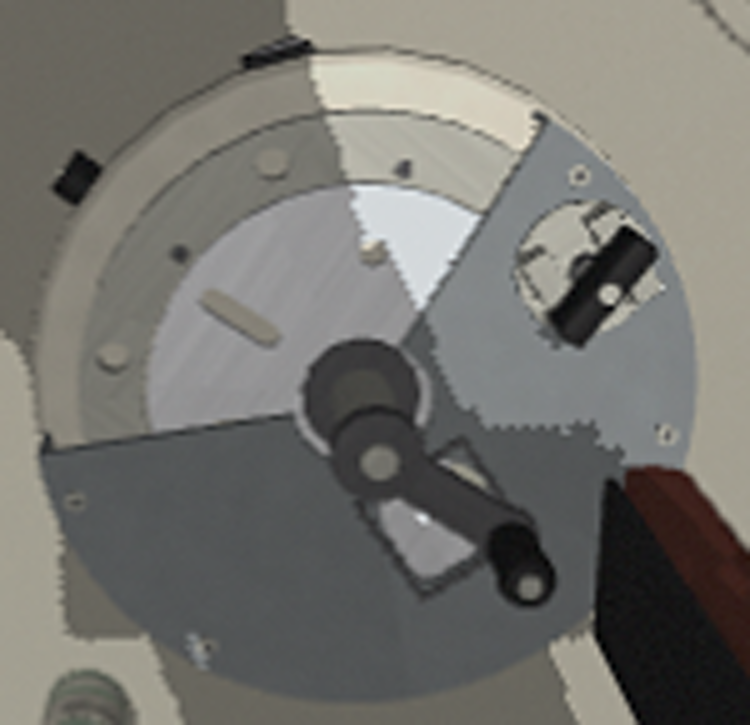

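The 5x crop (offset 215,130) shows the knob top at (532,587), the hub cap at (380,462), the slit at (239,317), the T-bar screw at (609,294) with ends at about (572,335) and (645,245), and the window centre at about (437,520).

```bash
python3 - <<'E'
from h import *
d=grab("wrist")
f=lambda x,y,z:atz(d,(215+x/5,130+y/5),z)
k=f(532,587,114);s=f(239,317,34);t=f(609,294,75);p=f(437,520,44);h=f(380,462,89)
for n,v in zip("kstph",(k,s,t,p,h)):print(n,v.round(1))
c=(k+s)[:2]/2;print("c",c)
for q in(k,s,t,p):
    e=q[:2]-c;print(np.hypot(*e).round(1),np.degrees(np.arctan2(e[1],e[0])))
e=f(572,335,75)-f(645,245,75);print("bar",np.linalg.norm(e),np.degrees(np.arctan2(e[1],e[0]))%180)
# stand outline fit: base rim z=24 left points
P=np.array([f(x,y,44)[:2] for x,y in[(700,375),(690,480),(600,615),(400,697),(250,680),(130,600),(55,480)]])
A=np.c_[2*P,np.ones(len(P))];q=np.linalg.lstsq(A,(P**2).sum(1),rcond=None)[0];print("hoodfit",q[:2],np.sqrt(q[2]+q[:2]@q[:2]))
E
```

```text
k [570.5   1.8 114. ]
s [494.9 -41.9  34. ]
t [522.3  53.1  75. ]
p [574.8 -15.9  44. ]
h [532.6 -20.1  89. ]
c [532.68395321 -20.04522476]
43.6 30.02722388075762
43.6 -149.9727761192424
73.9 98.0467593082696
42.4 5.653817839531148
bar 30.35105246664231 117.65865454914871
hoodfit [534.60626781 -17.1650704 ] 95.81973867251031
```

Request:
move_arm --steps '[[[-0.76,0.65,1],0,0.3],[[-0.76,0.65,1],0,0.5],[[-0.76,0.65,1],0,0.6],[[-0.76,0.65,1],0,0.6],[[-0.75,0.64,1],0,0.6],[[0,0,0.9],0,0.6],[[0,0,0.9],0,0.6],[[0,0,0.9],0,0.6],[[0,0,0.86],0,0.6],[[0,0,0],0,0.7],[[0,0,0],0,1],[[0,0,0],0,1],[[0,0,0],0,1],[[0,0,0],0,1],[[0,0,0],0,1]]'

```text
t: 4.52
ee_pos: [569.4, 2.4, 89.9]
orientation: [-0.723, -3.056, 0.001]
ft_force: [-3.4, -3.4, -0.5]
width: 13.7
grasp_force: 30.0
```

```bash
python3 - <<'E'
from h import *
o=ctrl.get_obs();print({k:np.round(v,2) for k,v in o.items()})
d=grab("wrist");save(d,"w3.png",sc=1.5)
for x,y in [(540,118),(45,450)]:pass
E
```

```text
{'t': np.float64(4.52), 'qpos': array([-0.02,  0.53,  1.83, -0.  ,  0.78, -1.12]), 'qvel': array([ 0., -0., -0.,  0.,  0., -0.]), 'joint_torque': array([ 1.690e+00, -5.402e+01, -2.274e+01,  6.600e-01, -1.120e+00,
        1.000e-02]), 'ee_pos': array([569.44,   2.36,  89.88]), 'orientation': array([-0.72, -3.06,  0.  ]), 'ft_force': array([-3.41, -3.36, -0.54]), 'moment': array([-0.5 ,  0.7 ,  0.01]), 'grasp_force': np.float64(30.0), 'width': np.float64(13.69)}
```

View pics/w3.png

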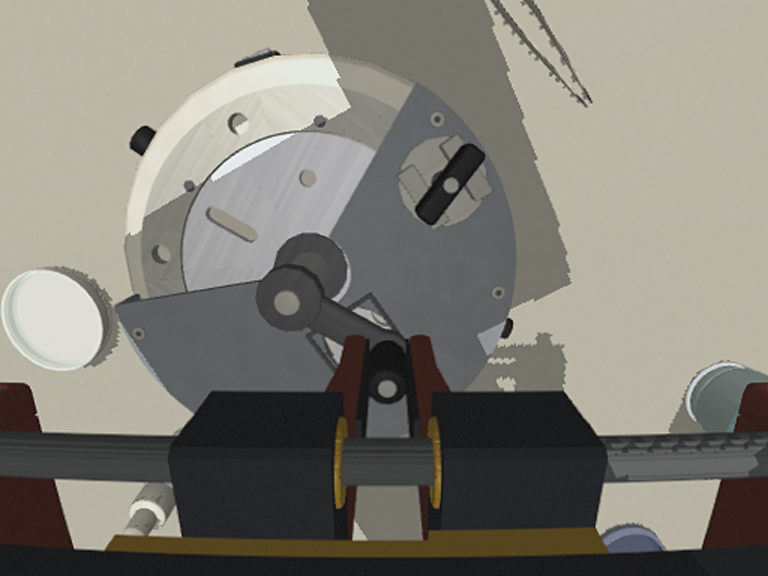

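The view from the grasp (1.5x) shows the knob held at (387,388), the hub cap at (287,302), the slit at (232,224), the T-bar screw at (452,185) and the hood corners at (417,83) and (117,302).

```bash
python3 - <<'E'
from h import *
d=grab("wrist")
f=lambda x,y,z:atz(d,(x/1.5,y/1.5),z)[:2]
k=f(387,388,114);s=f(232,224,34);t=f(452,185,75);h=f(287,302,90)
e1=f(417,83,44);e2=f(117,302,44)
for n,v in zip("ksth",(k,s,t,h)):print(n,v.round(1))
c=(k+s)/2;print("c",c)
for c in (c,np.array([532.7,-20])):
  for q in(k,s,t,e1,e2):
    e=q-c;print(np.hypot(*e).round(1),np.degrees(np.arctan2(e[1],e[0])).round(1),end='; ')
e=f(425,218,75)-f(480,150,75);print("bar",np.linalg.norm(e),np.degrees(np.arctan2(e[1],e[0]))%180)
# slot direction from cheeks edges / circle fit base rim
k=np.array([569.5,2.4]);c=np.array([532.7,-20.]);r=k-c;print(np.hypot(*r),np.degrees(np.arctan2(r[1],r[0])))
E
```

```text
k [568.4   2.9]
s [495.8 -43.6]
t [522.   53.5]
h [531.7 -20.1]
c [532.08684613 -20.3134425 ]
43.1 32.6; 43.1 -147.4; 74.5 97.7; 96.6 122.5; 94.9 -108.2; 42.4 32.7; 43.8 -147.5; 74.3 98.2; 96.7 122.9; 95.3 -108.5; bar 32.20728634966654 115.13793481224388
43.081318457075994 31.328692867804197
```

```bash
python3 - <<'E'
from h import *
a=np.radians(31.9+155.4*np.arange(21)/20);p=43.1*np.c_[np.cos(a),np.sin(a)]
X=np.array([-0.893,.449]);Y=np.array([.449,.893])
e=np.diff(p,axis=0)/25
cum=np.c_[np.cumsum(e@X),np.cumsum(e@Y)];q=np.round(np.diff(np.vstack([[0,0],np.round(cum,2)]),axis=0),2)
print(q.tolist())
E
```

```text
[[0.21, 0.11], [0.22, 0.08], [0.23, 0.05], [0.23, 0.01], [0.23, -0.01], [0.23, -0.05], [0.22, -0.07], [0.21, -0.11], [0.19, -0.13], [0.17, -0.16], [0.15, -0.18], [0.13, -0.2], [0.09, -0.21], [0.07, -0.22], [0.03, -0.23], [0.01, -0.24], [-0.03, -0.23], [-0.06, -0.23], [-0.09, -0.21], [-0.11, -0.2]]
```

Request:
move_arm --steps '[[[0.21,0.11,0],0,1],[[0.22,0.08,0],0,1],[[0.23,0.05,0],0,1],[[0.23,0.01,0],0,1],[[0.23,-0.01,0],0,1]]'

```text
t: 5.03
ee_pos: [548.1, 19.4, 89.9]
orientation: [0.722, 3.056, -0.002]
ft_force: [-1.1, -11.5, -3.9]
width: 13.8
grasp_force: 30.0
```

Request:
move_arm --steps '[[[0.23,-0.05,0],0,1],[[0.22,-0.07,0],0,1],[[0.21,-0.11,0],0,1],[[0.19,-0.13,0],0,1],[[0.17,-0.16,0],0,1]]'

```text
t: 5.45
ee_pos: [520.9, 20.1, 90.0]
orientation: [0.723, 3.053, 0.001]
ft_force: [3.3, -2.6, -8.5]
width: 13.4
grasp_force: 30.0
```

Request:
move_arm --steps '[[[0.15,-0.18,0],0,1],[[0.13,-0.2,0],0,1],[[0.09,-0.21,0],0,1],[[0.07,-0.22,0],0,1],[[0.03,-0.23,0],0,1]]'

```text
t: 5.87
ee_pos: [497.3, 2.3, 89.9]
orientation: [0.724, 3.056, 0.001]
ft_force: [4.0, 1.6, -5.5]
width: 13.5
grasp_force: 30.0
```

Request:
move_arm --steps '[[[0.01,-0.24,0],0,1],[[-0.03,-0.23,0],0,1],[[-0.06,-0.23,0],0,1],[[-0.09,-0.21,0],0,1],[[-0.11,-0.2,0],0,1],[[0,0,0],0,1],[[0,0,0],0,1]]'

```text
t: 6.45
ee_pos: [490.7, -26.5, 89.8]
orientation: [-0.724, -3.056, 0.001]
ft_force: [-1.7, -2.6, 5.0]
width: 13.8
grasp_force: 30.0
```

```bash
python3 - <<'E'
from h import *
o=ctrl.get_obs();print({k:np.round(v,2) for k,v in o.items()})
d=grab("wrist");save(d,"w4.png",sc=1.5)
for t,z in [("crank_grip",114),("tbar",75),("slit",34),("port",44)]:
    b=mid("wrist",t);print(t,b,[np.round(atz(d,x[1][:2],z),1).tolist() for x in b])
E
```

```text
{'t': np.float64(6.45), 'qpos': array([-0.08,  0.44,  2.01, -0.  ,  0.7 , -1.18]), 'qvel': array([ 0.01, -0.  ,  0.  ,  0.  ,  0.  ,  0.  ]), 'joint_torque': array([ 1.190e+00, -4.366e+01, -1.750e+01,  5.500e-01, -4.500e-01,
       -4.000e-02]), 'ee_pos': array([490.72, -26.47,  89.84]), 'orientation': array([-0.72, -3.06,  0.  ]), 'ft_force': array([-1.67, -2.61,  4.98]), 'moment': array([-0.42,  0.33, -0.01]), 'grasp_force': np.float64(30.0), 'width': np.float64(13.84)}
crank_grip [(0.62, [258.2, 248.2, 29.4, 39.3])] [[484.5, -23.2, 114.0]]
tbar [(0.66, [390.8, 213.6, 51.9, 48.6])] [[517.5, 51.9, 75.0]]
slit [(0.68, [266.9, 204.8, 170.9, 128.7])] [[490.3, -18.9, 34.0]]
port [(0.62, [291.2, 238.6, 256.9, 244.9])] [[518.8, -13.3, 44.0]]
```

View pics/w4.png

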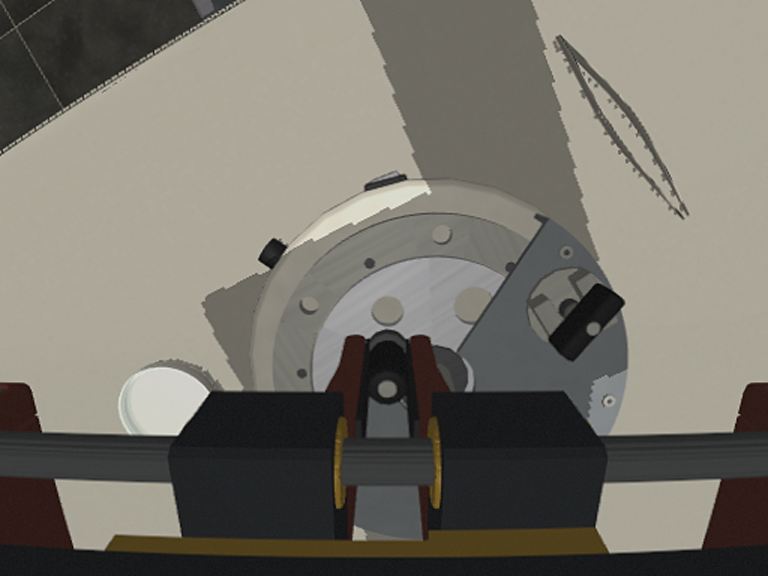

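The wrist view shows the knob held at (387,388) on the front side, the T-bar screw at (594,328), and only round holes in the open sector, so the slit is under the window. Next I release the knob and rise.

Request:
move_arm --steps '[[[0,0,0],0,0.7],[[0,0,0],0,0.6],[[0,0,-0.9],0,0.6],[[0,0,-0.9],0,0.6],[[0.08,0.86,0],0,0.6],[[0.08,0.86,0],0,0.6],[[0.08,0.86,0],0.4,0.6],[[0,0.84,0],1,0.6],[[0,0,0],1,0.6],[[0,0,0],1,0.6],[[0,0,0],1,0.6],[[0,0,0],1,0.6],[[0,0,0],1,0.6],[[0,0,0],1,0.6],[[0,0,0],0,0.6],[[0,0,0],0,0.6]]'

```text
t: 8.03
ee_pos: [524.6, 53.4, 134.5]
orientation: [-1.652, -2.672, 0.0]
ft_force: [0.4, 0.2, -0.7]
width: 35.1
grasp_force: 0.0
```

```bash
python3 - <<'E'
from h import *
o=ctrl.get_obs();print({k:np.round(v,3) for k,v in o.items()})
M=R.from_rotvec(o["orientation"]).as_matrix();print(M.round(3).tolist(),np.degrees(np.arctan2(M[1,1],M[0,1])))
print("shift to tbar",(M.T@(np.array([522.4,53.3,61])-o["ee_pos"])/25).round(3))
d=grab("wrist");save(d,"w5.png",[170,190,350,325],4)
b=mid("wrist","tbar");print(b,[np.round(atz(d,x[1][:2],71),1).tolist() for x in b])
np.save("d5.npy",d,allow_pickle=True)
E
```

```text
{'t': np.float64(8.033), 'qpos': array([ 0.079,  0.407,  1.908,  0.   ,  0.827, -0.384]), 'qvel': array([-0.002, -0.   , -0.001, -0.002, -0.001, -0.014]), 'joint_torque': array([ 1.5000e-02, -4.7241e+01, -2.1171e+01,  5.2000e-02,  3.7000e-02,
        3.0900e-01]), 'ee_pos': array([524.628,  53.362, 134.491]), 'orientation': array([-1.652, -2.672,  0.   ]), 'ft_force': array([ 0.435,  0.241, -0.666]), 'moment': array([-0.044,  0.018, -0.005]), 'grasp_force': np.float64(0.0), 'width': np.float64(35.08)}
[[-0.447, 0.895, -0.0], [0.895, 0.447, 0.0], [0.0, -0.0, -1.0]] 26.527424373815016
shift to tbar [ 0.037 -0.08   2.94 ]
[(0.93, [254.8, 204.8, 13.2, 41.7])] [[521.9, 53.4, 71.0]]
```

View pics/w5.png

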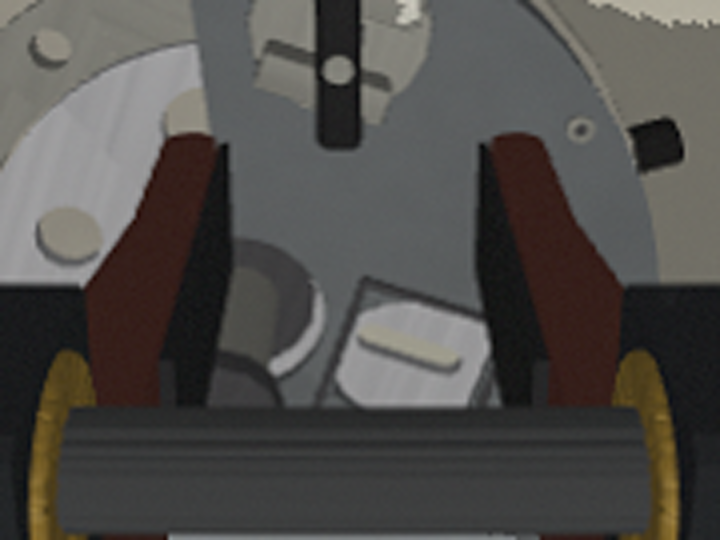

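The crop shows the slit (408,345) lying in the window, roughly central. The T-bar is upright at (338,70), parallel to the pads, and the slot is tilted about 16–19 degrees off square. I go down and grip it.

Request:
move_arm --steps '[[[0.04,-0.09,0.7],0,0.65],[[0,0,0.8],0,0.7],[[0,0,0.8],0,0.7],[[0,0,0.63],0,0.75],[[0,0,0],0,0.85],[[0,0,0],0,1],[[0,0,0],0,1],[[0,0,0],0,1]]'

```text
t: 8.8
ee_pos: [521.8, 53.0, 61.8]
orientation: [-1.655, -2.67, 0.001]
ft_force: [-1.8, -0.8, -4.0]
width: 8.8
grasp_force: 30.0
```

Request:
move_arm --steps '[[[0,0,0],-0.95,1],[[0,0,0],-0.95,1],[[0,0,0],-0.95,1],[[0,0,0],-0.95,1],[[0,0,0],-0.95,1],[[0,0,0],-0.95,1],[[0,0,0],-0.95,1],[[0,0,0],-0.95,1],[[0,0,0],-0.95,1],[[0,0,0],-0.95,1],[[0,0,0],-0.95,1],[[0,0,0],-0.95,1],[[0,0,0],-0.95,1],[[0,0,0],-0.95,1],[[0,0,0],-0.95,1],[[0,0,0],0,1],[[0,0,0],0,1]]'

```text
t: 10.22
ee_pos: [521.9, 53.1, 61.8]
orientation: [0.205, -3.135, -0.0]
ft_force: [-1.9, 1.6, -4.2]
width: 8.6
grasp_force: 30.0
```

Request:
move_arm --steps '[[[0,0,0],0,0.85],[[0,0,0],0,0.8],[[0,0,0],0,0.8],[[0,0,0],0,0.8]]'

```text
t: 10.55
ee_pos: [522.9, 53.1, 61.8]
orientation: [-0.208, 3.133, -0.0]
ft_force: [-0.9, -0.5, 0.4]
width: 17.6
grasp_force: 0.0
```

```bash
python3 - <<'E'
from h import *
o=ctrl.get_obs();print({k:np.round(v,3) for k,v in o.items()})
d=grab("wrist");save(d,"w6.png",[120,140,400,350],2.8)
E
```

```text
{'t': np.float64(10.55), 'qpos': array([ 0.079,  0.527,  1.941, -0.   ,  0.672, -1.625]), 'qvel': array([ 0.   ,  0.003,  0.003,  0.001,  0.003, -0.004]), 'joint_torque': array([ 8.0000e-03, -4.9949e+01, -1.6769e+01, -1.3000e-02,  6.4000e-02,
        1.2000e-02]), 'ee_pos': array([522.884,  53.051,  61.838]), 'orientation': array([-0.208,  3.133, -0.   ]), 'ft_force': array([-0.921, -0.452,  0.428]), 'moment': array([ 0.031, -0.002, -0.045]), 'grasp_force': np.float64(0.0), 'width': np.float64(17.606)}
```

View pics/w6.png

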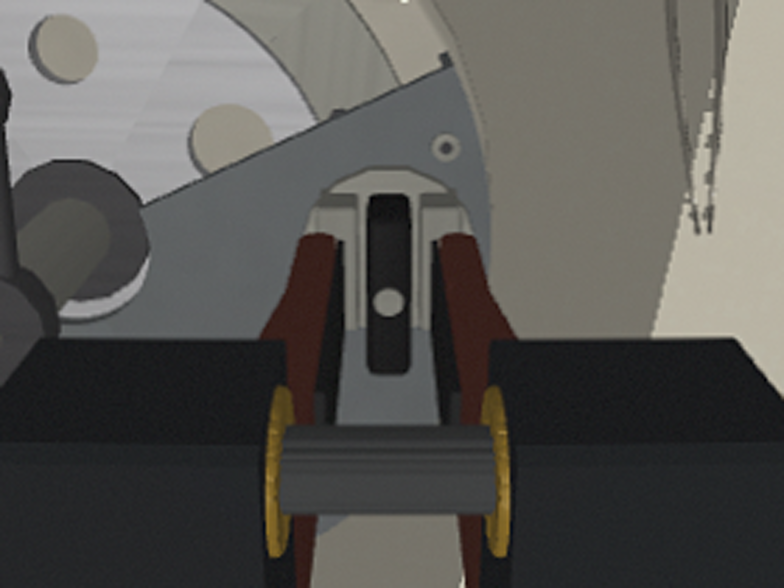

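The crop shows the T-bar released at (389,300), lying in line in its slot between the cheeks. Next I return to the knob.

Request:
move_arm --steps '[[[0,0,-1],0,0.8],[[0,0,-1],0,0.8],[[0,0,-0.93],0,0.7],[[0.43,-0.75,0],0,0.6],[[0.42,-0.75,0],0,0.6],[[0.42,-0.75,0],0,0.6],[[0.42,-0.74,0],0,0.6],[[0,0,0.6],0,0.6],[[0,0,0.6],0,0.6],[[0,0,0.6],0,0.7],[[0,0,0],0,0.75],[[0,0,0],0,0.75]]'

```text
t: 11.6
ee_pos: [489.9, -26.6, 89.4]
orientation: [0.208, -3.133, -0.0]
ft_force: [0.3, -0.3, 0.5]
width: 22.5
grasp_force: 0.0
```

```bash
cat >> h.py <<'E'
def bar():
    d=grab("wrist"); c=cams.cut_out("wrist","tbar")
    o=ctrl.get_obs();out=[np.round(o["t"],2),o["ee_pos"].round(2).tolist(),o["ft_force"].round(1).tolist(),round(float(o["width"]),1)]
    for z in (75,72.5,66): out.append(proj(d,[522.3,53.3,z]).round(1).tolist())
    for m in c[:2]:
        yx=np.argwhere(m["pixels"]);out.append((round(m["p"],2),yx.mean(0)[::-1].round(1).tolist(),np.round(m["rect"],1).tolist()))
    return d,out
E
python3 - <<'E'
from h import *
d,o=bar();print(o)
for b in cams.boxes_of("wrist","crank_grip")[:2]:print(b,atz(d,b["rect"][:2],108))
E
```

```text
[np.float64(11.7), [490.79, -26.6, 90.31], [-0.0, 0.2, -0.0], 21.9, [370.5, 290.2], [369.3, 288.1], [366.1, 282.9], (0.64, [365.1, 257.3], [364.9, 257.0, 12.7, 7.2]), (0.53, [81.0, 181.3], [82.5, 181.3, 70.7, 72.6])]
{'rect': [261.7, 251.3, 32.4, 41.4], 'p': 0.87} [487.04896131 -25.21751464 108.        ]
{'rect': [259.9, 241.8, 255.4, 237.1], 'p': 0.34} [481.88620564 -26.85331025 108.        ]
```

Request:
move_arm --steps '[[[0,0,0],0,0.9],[[0,0,0],0,1],[[0,0,0],0,1],[[0,0,0],0,1],[[0,0,0],0,1]]'

```text
t: 12.17
ee_pos: [490.7, -26.2, 90.4]
orientation: [-0.209, 3.134, 0.001]
ft_force: [-0.8, 4.5, 7.0]
width: 14.0
grasp_force: 30.0
```

Request:
move_arm --steps '[[[0,-0.016,0],0,1],[[0,-0.016,0],0,1],[[0,-0.016,0],0,1],[[0,-0.016,0],0,1],[[0,-0.016,0],0,1]]'

```text
t: 12.58
ee_pos: [491.0, -28.0, 90.4]
orientation: [-0.208, 3.134, 0.001]
ft_force: [-1.2, 5.0, 6.8]
width: 13.5
grasp_force: 30.0
```

Request:
move_arm --steps '[[[0,-0.016,0],0,1],[[0,-0.016,0],0,1],[[0,-0.016,0],0,1],[[0,-0.016,0],0,1],[[0,-0.016,0],0,1]]'

```text
t: 13.0
ee_pos: [491.5, -30.4, 90.4]
orientation: [-0.209, 3.133, 0.0]
ft_force: [-1.2, 5.7, 6.0]
width: 13.6
grasp_force: 30.0
```

```bash
python3 - <<'E'
from h import *
d,o=bar();print(o)
E
```

```text
[np.float64(13.1), [491.51, -30.34, 90.44], [0.5, 3.1, 6.2], 13.5, [375.8, 287.7], [374.5, 285.7], [371.2, 280.5], (0.55, [368.3, 254.9], [368.3, 253.3, 15.6, 13.1])]
```

Request:
move_arm --steps '[[[-0.003,-0.016,0],0,1],[[-0.003,-0.016,0],0,1],[[-0.003,-0.016,0],0,1],[[-0.003,-0.016,0],0,1],[[-0.003,-0.016,0],0,1]]'

```text
t: 13.52
ee_pos: [491.6, -30.8, 90.4]
orientation: [-0.207, 3.134, 0.004]
ft_force: [-1.1, 16.1, 8.8]
width: 14.0
grasp_force: 30.0
```

Request:
move_arm --steps '[[[0,0.02,0],0,1],[[0,0.02,0],0,1],[[0,0.02,0],0,1],[[0,0.02,0],0,1],[[0,0.02,0],0,1],[[0,0.02,0],0,1],[[0,0.02,0],0,1],[[0,0.02,0],0,1],[[0,0.02,0],0,1],[[0,0.02,0],0,1]]'

```text
t: 14.35
ee_pos: [491.2, -28.9, 90.4]
orientation: [-0.211, 3.134, -0.004]
ft_force: [-1.9, -11.0, 6.7]
width: 13.4
grasp_force: 30.0
```

```bash
python3 - <<'E'
from h import *
d,o=bar();print(o)
E
```

```text
[np.float64(14.45), [491.26, -28.92, 90.43], [-2.0, -8.0, 6.4], 13.5, [373.7, 288.2], [372.4, 286.1], [369.1, 280.9], (0.44, [366.3, 254.7], [369.2, 253.4, 16.0, 13.1])]
```

Request:
move_arm --steps '[[[0,-0.03,0],0,1],[[0,-0.03,0],0,1],[[0,0,0],0,1],[[0,0,0],0,1]]'

```text
t: 14.78
ee_pos: [491.3, -29.4, 90.4]
orientation: [-0.209, 3.134, -0.001]
ft_force: [-1.1, -1.2, 6.9]
width: 13.9
grasp_force: 30.0
```

Request:
move_arm --steps '[[[0,0,0],0,0.8],[[0,0,0],0,0.7],[[0,0,-0.9],0,0.7],[[0,0,-0.9],0,0.7],[[-0.5,0.76,0],0,0.6],[[-0.5,0.76,0],0,0.6],[[-0.5,0.76,0],0,0.6],[[-0.5,0.76,0],0,0.6],[[0,0,0.5],0,0.6],[[0,0,0.5],0,0.6],[[0,0,0],0,0.6],[[0,0,0],0,0.6]]'

```text
t: 15.78
ee_pos: [529.8, 52.9, 109.1]
orientation: [0.209, -3.133, 0.0]
ft_force: [-0.1, 1.0, -0.4]
width: 34.9
grasp_force: 0.0
```

```bash
python3 - <<'E'
from h import *
d,o=bar();print(o);save(d,"w7.png",[150,150,400,300],3.2)
E
```

```text
[np.float64(15.88), [530.64, 52.72, 110.08], [0.7, -0.0, 1.1], 35.1, [260.3, 209.7], [260.2, 208.5], [260.2, 205.6], (0.78, [259.2, 201.8], [256.6, 200.3, 9.2, 49.6])]
```

View pics/w7.png

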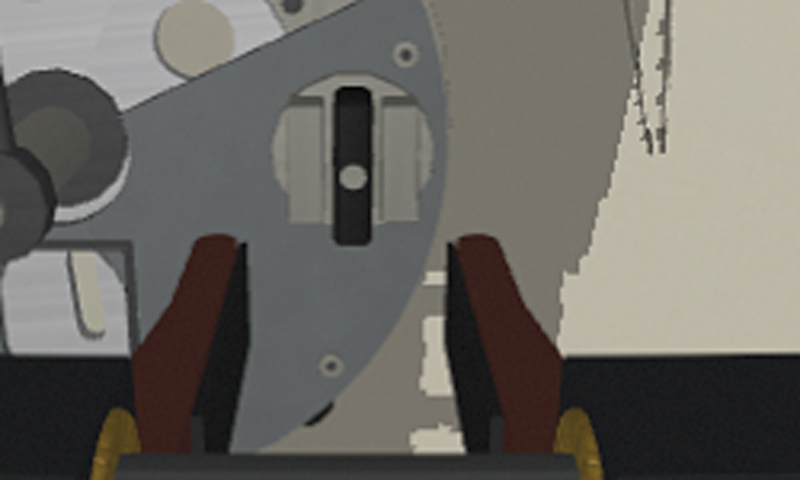

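The crop shows the T-bar in its slot with the screw at (353,177), i.e. pixel (260.3,205.3). That matches a bar top at z≈66 (sunk 9 mm). I cross-check this against the earlier view, where the pin was still riding on the ring.

```bash
python3 - <<'E'
from h import *
d=cams.get_image("wrist");M=np.array(d["mount"]);k=float(d["k1"])
def cam(pos,rv):
    T=np.eye(4);T[:3,:3]=R.from_rotvec(rv).as_matrix();T[:3,3]=pos;T=T@M
    return dict(camera_matrix=d["camera_matrix"],k1=k,xyz=T[:3,3],rotation=T[:3,:3])
for pos,rv,uv,L in [((522.884,53.051,61.838),(-.208,3.133,0),(258.9,247.9),None),((530.64,52.72,110.08),(.209,-3.133,0),(260.3,205.3),None)]:
    c=cam(pos,rv);a=np.radians(7.3);u=17*np.array([np.cos(a),np.sin(a),0])
    print(uv)
    for z in(75,72.5,66):
        p=np.array([522.3,53.3,z]);print(z,proj(c,p).round(1),"end rows",proj(c,p+u).round(1)[1],proj(c,p-u).round(1)[1])
print("w6 ends obs",140+195/2.8,140+373/2.8,"w7",150+87/3.2,150+245/3.2)
E
```

```text
(258.9, 247.9)
75 [258.8 250.3] end rows 278.3 220.5
72.5 [258.8 248.2] end rows 275.9 218.8
66 [258.8 243.1] end rows 270.0 214.6
(260.3, 205.3)
75 [260.6 208.1] end rows 231.4 183.7
72.5 [260.6 207. ] end rows 230.0 182.8
66 [260.5 204.1] end rows 226.6 180.6
w6 ends obs 209.64285714285717 273.2142857142857 w7 177.1875 226.5625
```

```bash
python3 - <<'E'
from h import *
d=grab("wrist")
g=cv2.cvtColor(d["image"],cv2.COLOR_RGB2GRAY)
w=g[196:214,254:267].astype(float);m=np.zeros_like(w);w2=g[195:216,257:264]
yy,xx=np.mgrid[199:212,256:265];v=g[199:212,256:265].astype(float);v=np.clip(v-80,0,None)
print((xx*v).sum()/v.sum(),(yy*v).sum()/v.sum());print(g[170:236,260].tolist())
for z in(75,72.5,66):print(z,proj(d,[522.3,53.3,z]).round(1))
print(ctrl.get_obs()["ee_pos"])
E
```

```text
260.2929050814957 202.9894534995206
[93, 94, 134, 137, 138, 43, 16, 19, 23, 21, 26, 32, 36, 36, 37, 36, 36, 35, 37, 35, 35, 36, 36, 35, 36, 35, 36, 34, 34, 63, 135, 128, 128, 130, 130, 131, 132, 51, 30, 33, 34, 36, 33, 33, 32, 30, 31, 34, 29, 32, 34, 33, 31, 28, 42, 104, 100, 97, 97, 97, 98, 97, 96, 95, 96, 97]
75 [260.7 207.7]
72.5 [260.7 206.5]
66 [260.6 203.6]
[530.85316036  52.67284684 110.33863703]
```

The settled measurement puts the screw at row 203.0. Home predicts 203.6 and riding predicts 206.5, so the pin is home, which agrees with the solid crank. I retreat and hand in.

Request:
move_arm --steps '[[[0,0,-1],0,0.6],[[0,0,-1],0,0.6],[[0,0,-1],0,0.6],[[0,0,-1],0,0.6],[[0,0,0],0,0.6],[[0,0,0],0,0.6]]'

```text
t: 16.48
ee_pos: [531.6, 52.8, 211.6]
orientation: [-0.208, 3.13, 0.0]
ft_force: [-0.0, 0.5, 0.0]
width: 35.0
grasp_force: 0.0
```

```bash
python3 -c "
from workcell import ctrl
print(ctrl.close_job())"
```

```text
the job is handed in; nothing more can be done
None
```

The job is handed in with the stand at its slit stop: the slit is in the window, the T-bar is in line with its slot, and the camera and the solid crank both show the pin home; the crank saw at most about 16 N in the readings, and nothing round the stand was touched as far as I could tell.

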